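Load two power modules into a carrier tray, plugs all one way

TASK

Load the two power modules into the black carrier tray, one in each bay, lying flat on the bay floor with the heat sink up, and with the orange plug of each pointing to the tray's yellow end. Set each one down rather than dropping it, and leave the other things on the bench where they are.

Things in the scene. Friction and masses are not known exactly. Their poses are not given: they have to be found in the camera images.
- module_a: one of two identical power modules, 128 x 60 x 56 mm high. Origin: centre of that outline, on the underside; z up; x lengthwise towards the plug. Dark base block: x -64 to +46, 60 wide, 20 high. Silver finned heat sink on it: x -51 to +33, 44 wide, z 20 to 56 (grip across the fins, along y). Orange plug: x +46 to +64, 34 wide, z 3 to 17 mm. About 0.45 kg
- module_b: one of two identical power modules, 128 x 60 x 56 mm high. Origin: centre of that outline, on the underside; z up; x lengthwise towards the plug. Dark base block: x -64 to +46, 60 wide, 20 high. Silver finned heat sink on it: x -51 to +33, 44 wide, z 20 to 56 (grip across the fins, along y). Orange plug: x +46 to +64, 34 wide, z 3 to 17 mm. About 0.45 kg
- module_a_plug (a point): middle of the end face of module_a's orange plug, 64 mm along the module's x from its origin, 10 mm above its underside
- module_b_plug (a point): middle of the end face of module_b's orange plug, 64 mm along the module's x from its origin, 10 mm above its underside
- tray: black two-bay tray with grey bay floors, fixed to the bench, 158 (x) x 180 (y) mm; walls 4 mm thick and 18 mm high, floor 4 mm thick, a divider of wall height along x down the middle, a yellow bar 20 mm wide along the outside of its +x end. Origin: centre of the black part, at bench height; z up; x towards the yellow end
- bay_left (a point): centre of the floor of the left bay (on the tray's +y side), 4 mm above the bench. The bay is 150 mm long (x) by 84 mm wide (y) inside; same axes as the tray, x towards the yellow end
- bay_right (a point): centre of the floor of the right bay (on the tray's -y side), 4 mm above the bench. The bay is 150 mm long (x) by 84 mm wide (y) inside; same axes as the tray, x towards the yellow end
- screwdriver: screwdriver, red handle, 190 mm long, lying; leave alone
- flux_jar: small jar with black cap, 44 mm diameter, 55 mm high; leave alone. Origin: under its middle
- mouse: black computer mouse about 85 x 60 x 35 mm; leave alone. Origin: under its middle
- multimeter: yellow and black multimeter lying flat, 160 x 80 x 38 mm; leave alone. Origin: under its middle
- remote: black remote control, 150 x 42 x 19 mm; leave alone. Origin: under its middle
- solder_reel: blue and silver wire reel, 60 mm diameter, 40 mm high, standing on its face; leave alone. Origin: under its middle
Things that resemble listed ones, but are neither listed nor needed, are in the scene too. What is shaped like the module_b but pink is not meant.

How it is judged:
By the outcome, as a careful person would: the job done as asked, in the order asked, and still so for the second after the job is handed in, with the robot touching nothing.
It also fails if it takes over 64 s, if anything falls off the work surface, if the arm or the gripper's body presses on something with over 40 N, if the wrist force passes 120 N, or if a joint passes its speed limit or range.

ROBOT

A 6-joint arm with a two-finger parallel gripper is mounted at the origin on the work surface. World frame = base frame: x ahead of the robot, y to its left, z up, the work surface at z = 0. Lengths are in m, angles in rad, forces in N, time in s.
With the tool pointing down it reaches from about 0.325 to 0.775 m from the base axis. Payload 5.5 kg.
Tool frame: the origin (TCP) lies at the very end of the fingers, on their centre line; the grasp point (between the pads) lies 19 mm behind it; x points along the fingers, y is the direction in which the jaws open and shut, and the axes are right-handed (so a half turn about x gives the same grasp; the last joint's range is limited). The gripper opens to 88 mm and grips with 3 to 60 N. Pads are 20 mm wide; open, the fingers measure 115 mm over their backs; the gripper's body (75 mm by 178 mm) begins 61 mm behind the grasp point.
Start: joints at [1.082, 0.091, 1.231, -0, 1.82, -0.057], TCP at [0.251, 0.545, 0.223] pointing down, gripper open.
Joint ranges: [-2.87, 2.87], [-0.86, 2.18], [0.17, 2.46], [-1.51, 4.65], [0.06, 2.69], [-2.65, 2.65]. Speed limits (rad/s): [2.57, 2.57, 3.01, 3.14, 3.14, 3.14].

INTERFACE

Orientations are given as a rotation vector (axis times angle).
In Python, from rig import * gives the robot as it stands.
- The arm moves only by the tool step_arm, never from a script. Its argument "series" is a list of rows, each an object with "xyz": the shift along the tool's x, y, z in cm, a list of three; "angular": the turn, a rotation vector about the tool's x, y, z in rad, a list of three. A call has 1 to 10 rows; each row is the pose to reach, as a shift and turn from the pose commanded when the call began, along the tool's axes at that moment; what a row does not reach only later rows make up. A row lasts 1/10 s, in which the tool goes at most 50 mm and 8.59 degrees, less where a joint would pass 70% of its speed; a pose out of reach is approached as far as the arm can. A call with a gripper value outside its range is refused whole. "claw" is the finger opening in cm, from 0 to 8.78, set as the call begins (left out, the last holds). The fingers move at their own pace and stop on an object; "squeeze" is the grip in N (left out, the last holds). Time passes only in rows, so rows that repeat a pose let the fingers close. It gives the time, the measured TCP pose, the force and the opening at its end, in the units of the state.
- state(): the state, without advancing time (a new reading comes with each control period).
- capture(name): name is "scene" or "top" or "wrist"; returns the picture (400x640x3 uint8, red, green, blue); there is no depth.
- get_calibration(name): a dict with "fx", "fy", "cx", "cy" (pixels), "rvec" (rotation vector, rad) and "tvec" (3), from world to camera coordinates, as OpenCV has them; the wrist camera has in their place "hand_eye" (4x4, takes a point from camera to tool coordinates, whose origin is the TCP and whose axes are the tool frame's). Camera axes: x right, y down, z forward; pixel columns grow to the right and rows downward; lengths in m; the calibration is good to about 2 mm. A picture is of the moment at which its call begins: read the wrist's pose just before it. get_calibration takes no time and is no camera call.
- close_job(): hands the job in, once; it reports no verdict.
The state is a dict: "clock": time; "qpos": joint angles; "qvel": joint speeds; "joint_efforts": joint torques, N m; "tcp_pos": TCP position; "tool_rot": TCP orientation; "force": force on the tool from outside, world axes, zero at the start; "torque": the same for the moment, N m; "finger_gap": finger opening in m.
Only numpy, scipy, OpenCV 4.12 (cv2) and the standard library are available. Lean on these libraries where they do the work, as an engineer would, in place of code of your own. Each camera call takes 0.05 s, during which the arm holds its last target.

## Working session

There is one attempt and no reset: what is moved stays moved. The work goes in short steps, Python scripts to look and compute and a tool call to move; the robot and the scene stay as the last step left them, time stands still between calls to the robot, and variables do not carry over. Pictures are saved under pics/ and viewed, and the job is handed in when it is done.

Besides the shell and the picture viewer there is one more tool, called as name(argument=value, ...), one argument or row to a line, values as JSON. step_arm: Moves the arm, as the interface text tells. Its arguments: {"type":"object","properties":{"series":{"type":"array"},"claw":{"type":"number"},"squeeze":{"type":"number"}},"required":["series"]}

```bash
mkdir -p pics; ls
python3 - <<'E'
from rig import *
import cv2
for n in ("scene","top"):
    im=capture(n); cv2.imwrite(f"pics/{n}0.png",im[:,:,::-1])
    print(n,get_calibration(n))
print(get_calibration("wrist")); print(state())
E
```

```text
pics
scene {'fx': 371.55642668495614, 'fy': 371.55642668495614, 'cx': 325.1134509150524, 'cy': 201.4258971379281, 'rvec': array([ 0.67058594,  2.64156259, -1.11896992]), 'tvec': array([ 0.52484763, -0.13911189,  1.35230797])}
top {'fx': 413.7811185869551, 'fy': 413.7811185869551, 'cx': 318.9327503760053, 'cy': 199.86553678560503, 'rvec': array([ 2.10685424, -2.14935462,  0.18469146]), 'tvec': array([-0.02839399,  0.56710875,  1.009152  ])}
{'fx': 356.1079440492436, 'fy': 356.1079440492436, 'cx': 317.75394828624775, 'cy': 204.08068442066875, 'hand_eye': array([[ 7.92147828e-04, -2.91366200e-01,  9.56611264e-01,
        -1.62259235e-01],
       [ 9.99999243e-01,  1.13176784e-03, -4.83360743e-04,
         1.02882859e-03],
       [-9.41826885e-04,  9.56610922e-01,  2.91366876e-01,
        -8.05822086e-02],
       [ 0.00000000e+00,  0.00000000e+00,  0.00000000e+00,
         1.00000000e+00]])}
{'clock': 0.1, 'qpos': array([ 1.08228163e+00,  9.17972541e-02,  1.23177203e+00,  9.25590895e-06,
        1.81978461e+00, -5.66686166e-02]), 'qvel': array([ 0.0008341 , -0.00280111, -0.00435662, -0.00025711, -0.00265453,
       -0.00016552]), 'joint_efforts': array([ 1.73491731e-03, -4.47860956e+01, -4.07566452e+01,  7.00845988e-02,
        2.85387650e-02, -1.21695302e-04]), 'tcp_pos': array([0.25098678, 0.54469238, 0.22160804]), 'tool_rot': array([ 0.33737532,  1.54461551, -0.34005312]), 'force': array([-0.14382845,  0.23213545, -0.25223666]), 'torque': array([-0.00705444,  0.01069348,  0.03127052]), 'finger_gap': 0.08799190438710337}
```

View pics/top0.png

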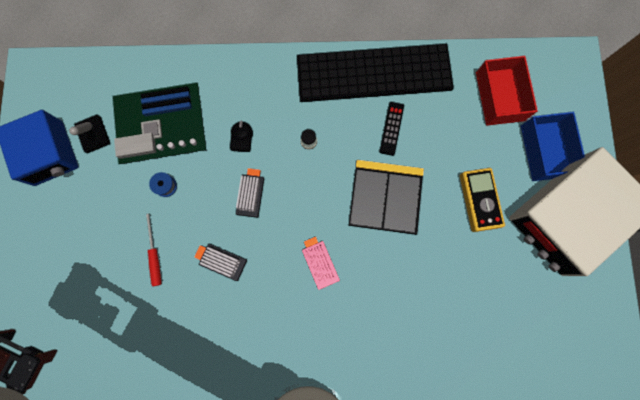

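View pics/scene0.png

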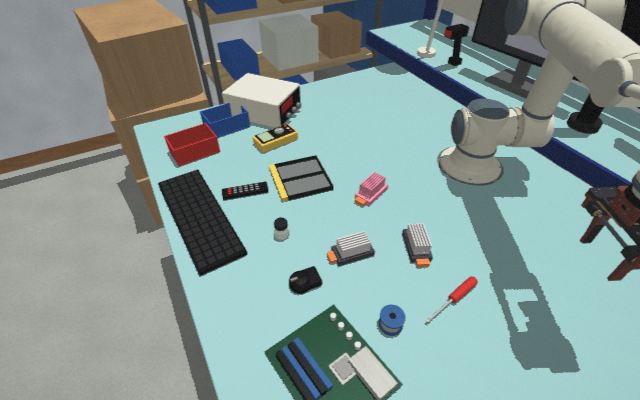

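The candidates in the top view are dark/silver blocks at (250,193) and (221,262), and a pink one at (321,263). The two silver ones fit the description. The pink one is the decoy. I'll confirm this in a crop and measure.

```bash
cat > h.py <<'E'
import numpy as np, cv2
from rig import *
from scipy.spatial.transform import Rotation as R
def ray(n,uv,z,pose=None):
    """pixels -> points on plane z"""
    c=get_calibration(n); uv=np.atleast_2d(np.float64(uv))
    d=np.c_[(uv[:,0]-c['cx'])/c['fx'],(uv[:,1]-c['cy'])/c['fy'],np.ones(len(uv))]
    if n=='wrist':
        T=np.eye(4);T[:3,:3]=R.from_rotvec(pose['tool_rot']).as_matrix();T[:3,3]=pose['tcp_pos'];T=T@c['hand_eye']
        o=T[:3,3];d=d@T[:3,:3].T
    else:
        M=R.from_rotvec(c['rvec']).as_matrix();o=-M.T@c['tvec'];d=d@M
    return o+d*((z-o[2])/d[:,2])[:,None]
def proj(n,P,pose=None):
    c=get_calibration(n);P=np.atleast_2d(P)
    if n=='wrist':
        T=np.eye(4);T[:3,:3]=R.from_rotvec(pose['tool_rot']).as_matrix();T[:3,3]=pose['tcp_pos'];T=np.linalg.inv(T@c['hand_eye'])
        q=P@T[:3,:3].T+T[:3,3]
    else: q=P@R.from_rotvec(c['rvec']).as_matrix().T+c['tvec']
    return np.c_[q[:,0]/q[:,2]*c['fx']+c['cx'],q[:,1]/q[:,2]*c['fy']+c['cy']]
E
python3 - <<'E'
from h import *
im=cv2.imread('pics/top0.png')
cv2.imwrite('pics/crop0.png',np.hstack([cv2.resize(im[160:290,185:285],(400,520),interpolation=cv2.INTER_CUBIC),cv2.resize(im[150:280,335:435],(400,520),interpolation=cv2.INTER_CUBIC)]))
hsv=cv2.cvtColor(im,cv2.COLOR_BGR2HSV)
def comps(m,amin=20):
    n,l,s,c=cv2.connectedComponentsWithStats(m.astype(np.uint8))
    return [(s[i],c[i],l==i) for i in range(1,n) if s[i,4]>=amin]
H,S,V=[hsv[:,:,i] for i in range(3)]
print('orange')
for s,c,_ in comps((H>4)&(H<18)&(S>170)&(V>150)): print(s,c,ray('top',c,.015))
print('yellow')
for s,c,m in comps((H>19)&(H<32)&(S>150)&(V>120),100): 
    print(s,c,ray('top',c,.018)); r=cv2.minAreaRect(np.argwhere(m)[:,::-1].astype(np.float32)); print(ray('top',cv2.boxPoints(r),.018)[:,:2])
print('silver')
roi=np.zeros(H.shape,bool);roi[160:290,185:285]=1
for s,c,m in comps(cv2.morphologyEx(((S<60)&(V>100)&roi).astype(np.uint8),cv2.MORPH_CLOSE,np.ones((5,5))),100):
    r=cv2.minAreaRect(np.argwhere(m)[:,::-1].astype(np.float32));b=ray('top',cv2.boxPoints(r),.056)[:,:2]
    print(s,c,ray('top',r[0],.056),b,np.linalg.norm(b-np.roll(b,1,0),axis=1))
print('grey')
roi[:]=0;roi[150:250,335:435]=1
for s,c,m in comps((S<60)&(V>70)&roi,300):
    r=cv2.minAreaRect(np.argwhere(m)[:,::-1].astype(np.float32));b=ray('top',cv2.boxPoints(r),.004)[:,:2]
    print(s,c,ray('top',r[0],.004),b,np.linalg.norm(b-np.roll(b,1,0),axis=1))
E
```

```text
orange
[248 169  12   7  71] [253.42253521 172.1971831 ] [[0.6514753  0.13431041 0.015     ]]
[305 237  12  10  72] [310.52777778 241.75      ] [[ 0.46254984 -0.01567689  0.015     ]]
[195 246  11  13  74] [199.97297297 252.08108108] [[0.44155447 0.27111438 0.015     ]]
yellow
[356 161  67  15 457] [389.33260394 167.66301969] [[ 0.65566654 -0.22951492  0.018     ]]
[[ 0.66040679 -0.1393083 ]
 [ 0.67901068 -0.14234398]
 [ 0.65120853 -0.31878608]
 [ 0.63276983 -0.3152496 ]]
[463 168  42  63 444] [479.75225225 201.26351351] [[ 0.55974405 -0.46274062  0.018     ]]
[[ 0.63853542 -0.4223059 ]
 [ 0.65467092 -0.50138003]
 [ 0.49369891 -0.52111839]
 [ 0.47836355 -0.44400741]]
silver
[235 167  24  44 656] [246.63109756 192.03506098] [[0.59823272 0.14306052 0.056     ]] [[0.54702126 0.17471583]
 [0.65913139 0.15897264]
 [0.65032275 0.11086215]
 [0.53853718 0.12746277]] [0.04800866 0.11321011 0.04891024 0.11301148]
[194 245  46  32 718] [218.05292479 261.34261838] [[0.41803586 0.21972621 0.056     ]] [[0.41953191 0.28027192]
 [0.46297724 0.26240631]
 [0.41654075 0.15921821]
 [0.37377551 0.17769287]] [0.11232146 0.04697528 0.11315534 0.04658518]
grey
[ 350  170   37   58 1699] [368.63743378 198.61094762] [[ 0.5758074  -0.17304555  0.004     ]] [[ 0.50919247 -0.120028  ]
 [ 0.65645533 -0.1431988 ]
 [ 0.64385034 -0.22719964]
 [ 0.49717037 -0.2021481 ]] [0.08299543 0.1490746  0.08494131 0.14880387]
[ 384  174   36   58 1691] [401.62389119 202.94736842] [[ 0.56196417 -0.26039811  0.004     ]] [[ 0.49453001 -0.20759122]
 [ 0.64218088 -0.2308928 ]
 [ 0.63086558 -0.31435398]
 [ 0.48374157 -0.28916995]] [0.082289   0.14947824 0.08422473 0.1492639 ]
```

View pics/crop0.png

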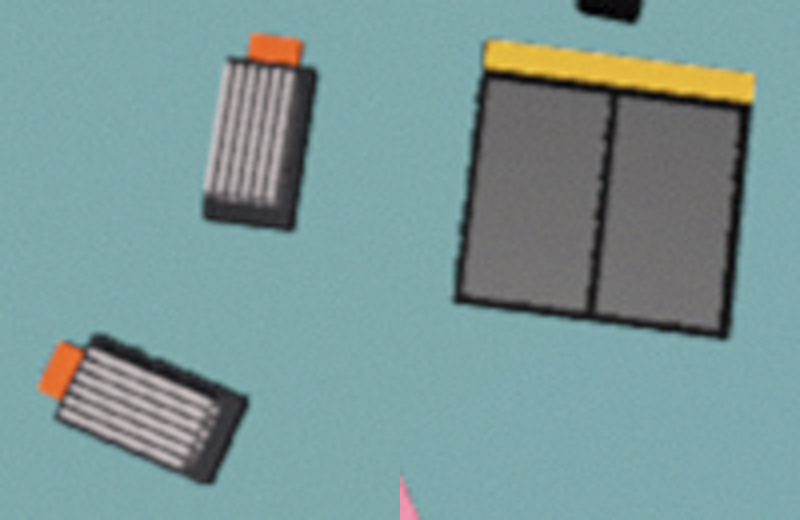

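The crop confirms two silver-fin modules with orange plugs, the upper plug pointing up and the lower plug pointing left. The yellow bar is on the tray's far end. Next I'll refine the fin measurement, because the mask included plug pixels.

```bash
cat > m.py <<'E'
from h import *
im=cv2.imread('pics/top0.png')
f=im.astype(int); B,G,Rr=f[...,0],f[...,1],f[...,2]
m0=((im.min(2)>120)&(im.max(2)-im.min(2)<40)&(Rr>=B-5)).astype(np.uint8)
for name,(y0,y1,x0,x1),pl in (('A',(165,225,230,270),(253.42,172.2)),('B',(240,285,190,250),(199.97,252.08))):
    z=np.zeros_like(m0);z[y0:y1,x0:x1]=m0[y0:y1,x0:x1]
    z=cv2.morphologyEx(z,cv2.MORPH_CLOSE,np.ones((3,3)))
    n,l,s,c=cv2.connectedComponentsWithStats(z);i=1+np.argmax(s[1:,4]);
    pts=np.argwhere(l==i)[:,::-1].astype(np.float32)
    r=cv2.minAreaRect(pts);W=ray('top',pts,.056)[:,:2].astype(np.float32)
    rr=cv2.minAreaRect(W);b=cv2.boxPoints(rr);P=ray('top',pl,.016)[0,:2]
    (cx,cy),sz,_=rr
    e=b[1]-b[0] if np.linalg.norm(b[1]-b[0])>np.linalg.norm(b[2]-b[1]) else b[2]-b[1]
    e/=np.linalg.norm(e); ctr=np.array([cx,cy]); e=e*np.sign(e@(P-ctr))
    cov=np.cov(W.T);w,v=np.linalg.eigh(cov);p=v[:,1]*np.sign(v[:,1]@(P-ctr))
    mo=ctr+.009*e
    print(name,s[i],'finc',ctr,'mean',W.mean(0),'size',sz,'yaw',np.degrees(np.arctan2(e[1],e[0])),'pca',np.degrees(np.arctan2(p[1],p[0])),'plug yaw',np.degrees(np.arctan2(*(P-ctr)[::-1])),'plugdist(64-ish incl 9)',np.linalg.norm(P-ctr),'origin',mo)
E
python3 m.py
```

```text
A [237 176  21  35 561] finc [0.58766788 0.1434866 ] mean [0.5877498  0.14336307] size (0.04398113489151001, 0.08584192395210266) yaw -8.510321733253573 pca -7.414908987516504 plug yaw -8.353939089296645 plugdist(64-ish incl 9) 0.06423047070404585 origin [0.59656879 0.14215472]
B [199 247  40  30 635] finc [0.41478512 0.2124    ] mean [0.4146668  0.21224152] size (0.09306073188781738, 0.04519186168909073) yaw 66.19058448446049 pca 67.13749346861485 plug yaw 65.42950691191477 plugdist(64-ish incl 9) 0.0642506612933751 origin [0.41841838 0.22063404]
```

```bash
cat >> h.py <<'E'
def plan(x,y,z,yaw):
    """tool-down, tool y axis along yaw (deg, mod 180): print shift (cm, tool axes) and turn"""
    s=state(); M=R.from_rotvec(s['tool_rot']).as_matrix()
    cur=np.degrees(np.arctan2(M[1,1],M[0,1])); a=cur+(yaw-cur+90)%180-90
    a=np.radians(a); ty=np.array([np.cos(a),np.sin(a),0]); tx=np.array([0,0,-1.]); T=np.c_[tx,ty,np.cross(tx,ty)]
    d=M.T@(np.array([x,y,z])-s['tcp_pos'])*100
    print('t',round(s['clock'],2),'tcp',s['tcp_pos'].round(4),'yaw y',cur.round(2),'gap',round(s['finger_gap'],4),'F',s['force'].round(2),'q',s['qpos'].round(2))
    print('  shift cm',d.round(2),'turn',R.from_matrix(M.T@T).as_rotvec().round(4),'q6 range check')
E
python3 - <<'E'
from h import *
plan(.5877,.1435,.20,81.5)
plan(.4148,.2124,.20,66.2+90)
E
```

```text
t 0.1 tcp [0.251  0.5447 0.2216] yaw y 65.26 gap 0.088 F [-0.14  0.23 -0.25] q [ 1.08  0.09  1.23  0.    1.82 -0.06]
  shift cm [  2.19 -22.34  47.37] turn [-0.2835 -0.0004  0.0017] q6 range check
t 0.1 tcp [0.251  0.5447 0.2216] yaw y 65.26 gap 0.088 F [-0.14  0.23 -0.25] q [ 1.08  0.09  1.23  0.    1.82 -0.06]
  shift cm [  2.2  -23.32  28.79] turn [1.5543e+00 1.3000e-03 1.5000e-03] q6 range check
```

step_arm(
  series=[
    {"xyz": [0.2, -2, 4.2], "angular": [-0.03, 0, 0]},
    {"xyz": [0.4, -4, 8.5], "angular": [-0.06, 0, 0]},
    {"xyz": [0.6, -6, 12.7], "angular": [-0.09, 0, 0]},
    {"xyz": [0.8, -8, 17], "angular": [-0.12, 0, 0]},
    {"xyz": [1, -10, 21.2], "angular": [-0.15, 0, 0]},
    {"xyz": [1.2, -12, 25.5], "angular": [-0.18, 0, 0]},
    {"xyz": [1.4, -14, 29.7], "angular": [-0.21, 0, 0]},
    {"xyz": [1.6, -16, 34], "angular": [-0.24, 0, 0]},
    {"xyz": [1.8, -18, 38.2], "angular": [-0.26, 0, 0]},
    {"xyz": [2, -20, 42.5], "angular": [-0.28, 0, 0]},
  ],
  claw=8.78,
  squeeze=30,
)

```text
clock: 1.1
tcp_pos: [0.5542, 0.1837, 0.2021]
tool_rot: [0.118, 1.568, -0.119]
force: [0.3, 0.1, 0.4]
finger_gap: 0.0878
```

step_arm(
  series=[
    {"xyz": [0, -2.3, 4.9], "angular": [0, 0, 0]},
    {"xyz": [0, -2.3, 4.9], "angular": [0, 0, 0]},
    {"xyz": [0, -2.3, 4.9], "angular": [0, 0, 0]},
    {"xyz": [0, -2.3, 4.9], "angular": [0, 0, 0]},
  ],
)

```text
clock: 1.5
tcp_pos: [0.5977, 0.156, 0.2025]
tool_rot: [0.119, 1.568, -0.118]
force: [-0.0, 0.1, -0.1]
finger_gap: 0.0879
```

Run:
```python
from h import *
plan(.5877,.1435,.1,81.5)
s=state(); im=capture('wrist'); cv2.imwrite('pics/w1.png',im[:,:,::-1]); np.save('w1.npy',np.r_[s['tcp_pos'],s['tool_rot']])
e=np.array([np.cos(np.radians(-8.5)),np.sin(np.radians(-8.5)),0]);n=np.array([-e[1],e[0],0]);c=np.array([.5877,.1435,.056])
print(proj('wrist',[c+a*.042*e+b*.022*n for a,b in ((1,1),(1,-1),(-1,-1),(-1,1))],s).round(1))
```

```text
t 1.5 tcp [0.5977 0.156  0.2025] yaw y 81.34 gap 0.0879 F [-0.02  0.05 -0.13] q [ 0.2   0.14  1.22  0.    1.79 -1.22]
  shift cm [10.25 -1.39 -0.79] turn [-0.0028 -0.0008 -0.0002] q6 range check
[[325.6 225.2]
 [277.9 225.3]
 [274.6 132.9]
 [326.1 132.8]]
```

View pics/w1.png

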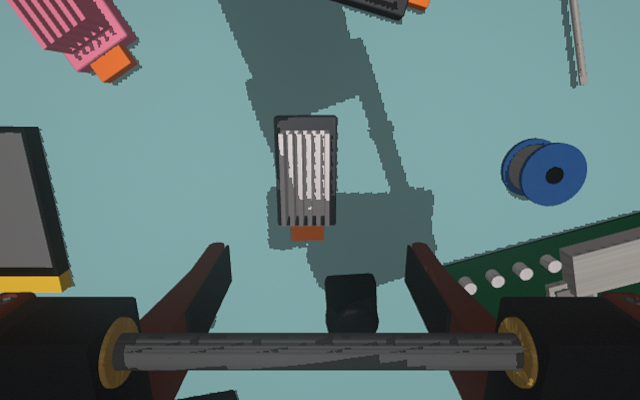

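The wrist view shows module A's fins at about x 280–331, y 131–224. Predicted was 276–326, so I'll enlarge to measure that offset.

Run:
```python
from h import *
im=cv2.imread('pics/w1.png'); cv2.imwrite('pics/w1c.png',cv2.resize(im[110:250,260:350],None,fx=4.2,fy=4.2,interpolation=cv2.INTER_NEAREST))
p=np.load('w1.npy');s=dict(tcp_pos=p[:3],tool_rot=p[3:])
g=im.min(2).astype(int);
for y in (140,160,180,200,218): print(y,g[y,268:345].tolist())
```

```text
140 [74, 73, 74, 74, 74, 76, 57, 42, 39, 31, 147, 199, 205, 204, 210, 125, 77, 79, 95, 142, 196, 205, 204, 209, 141, 84, 89, 101, 97, 189, 206, 202, 207, 161, 95, 98, 105, 98, 187, 203, 202, 204, 209, 129, 96, 99, 188, 202, 201, 201, 202, 206, 151, 104, 95, 188, 156, 189, 203, 202, 207, 147, 65, 65, 72, 73, 73, 59, 50, 118, 130, 127, 126, 126, 127, 128, 127]
160 [127, 128, 128, 127, 128, 131, 92, 53, 42, 41, 37, 100, 110, 108, 109, 99, 87, 82, 84, 95, 163, 197, 201, 202, 182, 109, 78, 100, 99, 163, 196, 200, 201, 206, 121, 89, 102, 101, 140, 192, 201, 200, 205, 124, 95, 104, 101, 181, 200, 198, 199, 202, 149, 105, 100, 157, 146, 188, 198, 198, 203, 144, 66, 36, 64, 69, 69, 57, 57, 120, 130, 128, 127, 127, 127, 127, 128]
180 [127, 127, 127, 128, 127, 127, 128, 132, 79, 62, 70, 55, 99, 109, 107, 108, 94, 84, 83, 91, 102, 106, 106, 101, 187, 140, 86, 88, 99, 116, 184, 197, 195, 199, 136, 88, 97, 98, 180, 197, 194, 195, 199, 135, 100, 99, 181, 193, 193, 193, 194, 197, 145, 100, 180, 198, 151, 183, 193, 194, 201, 120, 45, 48, 63, 66, 64, 50, 93, 126, 129, 127, 127, 126, 127, 127, 127]
200 [72, 73, 75, 75, 74, 74, 75, 74, 66, 46, 40, 39, 64, 101, 107, 106, 108, 89, 82, 81, 95, 104, 105, 105, 105, 100, 86, 80, 97, 102, 103, 103, 101, 101, 98, 82, 97, 103, 104, 104, 103, 103, 103, 118, 101, 101, 104, 101, 100, 100, 99, 99, 100, 100, 101, 104, 92, 98, 154, 165, 168, 103, 43, 36, 39, 40, 39, 35, 68, 74, 73, 73, 73, 74, 73, 73, 73]
218 [71, 74, 73, 74, 73, 74, 73, 74, 76, 59, 41, 39, 36, 80, 102, 105, 105, 97, 86, 76, 45, 33, 96, 106, 105, 104, 91, 83, 51, 36, 57, 98, 104, 105, 105, 90, 52, 33, 35, 73, 100, 105, 104, 102, 64, 40, 36, 32, 96, 105, 104, 106, 80, 46, 34, 35, 57, 97, 104, 104, 107, 71, 40, 37, 39, 36, 37, 38, 68, 73, 71, 73, 73, 72, 72, 71, 72]
```

View pics/w1c.png

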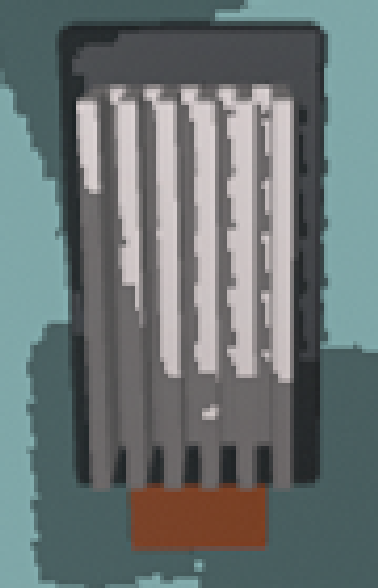

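Run:
```python
from h import *
p=np.load('w1.npy');s=dict(tcp_pos=p[:3],tool_rot=p[3:])
P=ray('wrist',[[277.7,140],[280.9,218],[329.6,140],[329.2,218],[303,133.5],[304.5,226]],.056,s)[:,:2]
print(P.round(4), np.linalg.norm(P[0]-P[2]),np.linalg.norm(P[1]-P[3]),np.linalg.norm(P[4]-P[5]))
for a,b in((0,1),(2,3),(4,5)): d=P[b]-P[a];print(np.degrees(np.arctan2(d[1],d[0])))
print(P[:4].mean(0),P[4:].mean(0))
```

```text
[[0.5492 0.1295]
 [0.6194 0.1195]
 [0.5559 0.1736]
 [0.626  0.1633]
 [0.547  0.1519]
 [0.6303 0.1397]] 0.04459756084614932 0.04429560735576841 0.08420165481504976
-8.106788780417316
-8.350828977774604
-8.354426747087937
[0.58763123 0.14649103] [0.58869108 0.14578462]
```

Run:
```python
from h import *
plan(.5885,.146,.025,81.7)
```

```text
t 1.55 tcp [0.5976 0.1564 0.203 ] yaw y 81.38 gap 0.0881 F [-0.51 -0.15 -0.3 ] q [ 0.2   0.14  1.22  0.    1.79 -1.22]
  shift cm [17.79 -1.17 -0.74] turn [-0.0056 -0.     -0.0004] q6 range check
```

step_arm(
  series=[
    {"xyz": [3, -1.2, -0.7], "angular": [-0.005, 0, 0]},
    {"xyz": [7, -1.2, -0.7], "angular": [-0.005, 0, 0]},
    {"xyz": [10.5, -1.2, -0.7], "angular": [-0.005, 0, 0]},
    {"xyz": [13, -1.2, -0.7], "angular": [-0.005, 0, 0]},
    {"xyz": [14.8, -1.2, -0.7], "angular": [-0.005, 0, 0]},
    {"xyz": [16, -1.2, -0.7], "angular": [-0.005, 0, 0]},
    {"xyz": [17, -1.2, -0.7], "angular": [-0.005, 0, 0]},
    {"xyz": [17.6, -1.2, -0.7], "angular": [-0.005, 0, 0]},
    {"xyz": [17.6, -1.2, -0.7], "angular": [-0.005, 0, 0]},
  ],
)

```text
clock: 2.45
tcp_pos: [0.5894, 0.1448, 0.0265]
tool_rot: [0.115, 1.568, -0.115]
force: [0.8, -0.1, -0.6]
finger_gap: 0.0876
```

Run:
```python
from h import *
plan(.5885,.146,.025,81.7)
im=capture('wrist'); cv2.imwrite('pics/w2.png',im[:,:,::-1])
```

```text
t 2.45 tcp [0.5894 0.1448 0.0265] yaw y 81.62 gap 0.0876 F [ 0.8  -0.09 -0.63] q [ 0.18  0.16  1.51  0.    1.48 -1.24]
  shift cm [ 0.15  0.11 -0.11] turn [-0.0015 -0.0003  0.0001] q6 range check
```

View pics/w2.png

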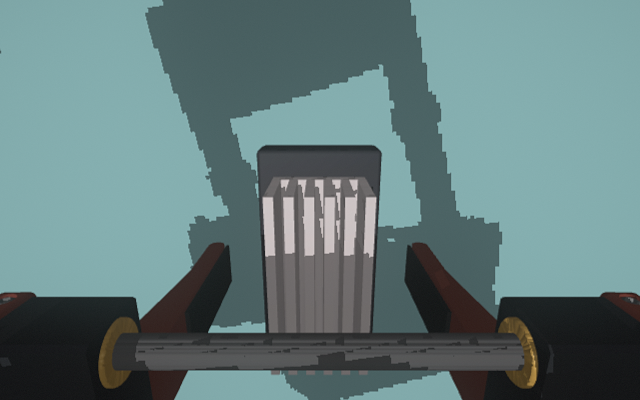

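The fingers straddle the fins (x 263–376 at finger height) symmetrically about x≈318. I'll close now and lift.

step_arm(
  series=[
    {"xyz": [0.1, 0, 0], "angular": [0, 0, 0]},
    {"xyz": [0.1, 0, 0], "angular": [0, 0, 0]},
    {"xyz": [0.1, 0, 0], "angular": [0, 0, 0]},
    {"xyz": [0.1, 0, 0], "angular": [0, 0, 0]},
    {"xyz": [0.1, 0, 0], "angular": [0, 0, 0]},
    {"xyz": [0.1, 0, 0], "angular": [0, 0, 0]},
    {"xyz": [0.1, 0, 0], "angular": [0, 0, 0]},
    {"xyz": [0.1, 0, 0], "angular": [0, 0, 0]},
  ],
  claw=3.5,
  squeeze=35,
)

```text
clock: 3.3
tcp_pos: [0.5897, 0.1446, 0.0257]
tool_rot: [0.115, 1.568, -0.115]
force: [0.4, 0.4, 1.0]
finger_gap: 0.0439
```

step_arm(
  series=[
    {"xyz": [-0.5, 0, 0], "angular": [0, 0, 0]},
    {"xyz": [-2, 0, 0], "angular": [0, 0, 0]},
    {"xyz": [-4, 0, 0], "angular": [0, 0, 0]},
    {"xyz": [-6.5, 0, 0], "angular": [0, 0, 0]},
    {"xyz": [-8.5, 0, 0], "angular": [0, 0, 0]},
    {"xyz": [-9.5, 0, 0], "angular": [0, 0, 0]},
    {"xyz": [-10, 0, 0], "angular": [0, 0, 0]},
    {"xyz": [-10, 0, 0], "angular": [0, 0, 0]},
  ],
)

```text
clock: 4.1
tcp_pos: [0.5897, 0.1445, 0.126]
tool_rot: [0.115, 1.567, -0.115]
force: [-0.1, -0.9, -3.9]
finger_gap: 0.0437
```

Run:
```python
from h import *
plan(.5539,-.2579,.13,80.8)
im=capture('wrist'); cv2.imwrite('pics/w3.png',im[:,:,::-1])
```

```text
t 4.1 tcp [0.5897 0.1445 0.126 ] yaw y 81.59 gap 0.0437 F [-0.05 -0.9  -3.88] q [ 0.18  0.11  1.38 -0.    1.65 -1.24]
  shift cm [ -0.41 -40.33   2.34] turn [ 0.0138  0.0003 -0.0001] q6 range check
```

View pics/w3.png

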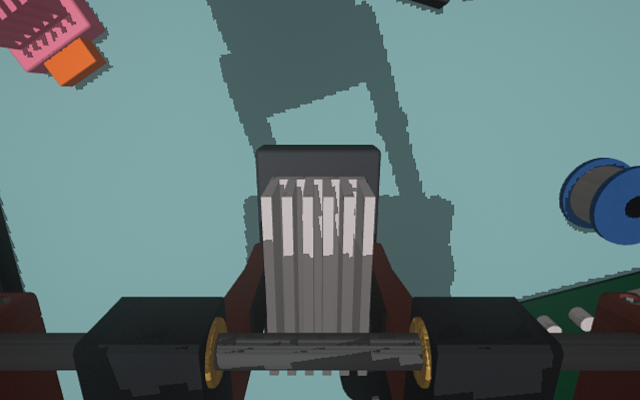

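Module A is held level: gap 43.7 mm, about 3.9 N of weight. I'll carry it over the right bay.

step_arm(
  series=[
    {"xyz": [0, -1.5, 0.1], "angular": [0.002, 0, 0]},
    {"xyz": [-0.2, -4.5, 0.3], "angular": [0.004, 0, 0]},
    {"xyz": [-0.4, -9, 0.5], "angular": [0.006, 0, 0]},
    {"xyz": [-0.4, -13.5, 0.8], "angular": [0.008, 0, 0]},
    {"xyz": [-0.4, -18, 1.1], "angular": [0.01, 0, 0]},
    {"xyz": [-0.4, -22.5, 1.4], "angular": [0.012, 0, 0]},
    {"xyz": [-0.4, -27, 1.7], "angular": [0.014, 0, 0]},
    {"xyz": [-0.4, -31, 1.9], "angular": [0.014, 0, 0]},
    {"xyz": [-0.4, -34, 2.1], "angular": [0.014, 0, 0]},
    {"xyz": [-0.4, -36.5, 2.2], "angular": [0.014, 0, 0]},
  ],
)

```text
clock: 5.15
tcp_pos: [0.5563, -0.2227, 0.1282]
tool_rot: [0.128, 1.569, -0.128]
force: [-0.3, 0.5, -3.7]
finger_gap: 0.0437
```

step_arm(
  series=[
    {"xyz": [0, -2, 0.1], "angular": [0, 0, 0]},
    {"xyz": [0, -3.3, 0.1], "angular": [0, 0, 0]},
    {"xyz": [0, -3.8, 0.2], "angular": [0, 0, 0]},
    {"xyz": [0, -3.8, 0.2], "angular": [0, 0, 0]},
    {"xyz": [0, -3.8, 0.2], "angular": [0, 0, 0]},
    {"xyz": [0, -3.8, 0.2], "angular": [0, 0, 0]},
  ],
)

```text
clock: 5.75
tcp_pos: [0.5541, -0.2567, 0.1297]
tool_rot: [0.125, 1.567, -0.125]
force: [-0.5, 0.8, -4.0]
finger_gap: 0.044
```

Run:
```python
from h import *
plan(.5539,-.2579,.03,80.8)
s=state();np.save('w4.npy',np.r_[s['tcp_pos'],s['tool_rot']])
im=capture('wrist'); cv2.imwrite('pics/w4.png',im[:,:,::-1])
```

```text
t 5.75 tcp [ 0.5541 -0.2567  0.1297] yaw y 80.86 gap 0.044 F [-0.48  0.77 -3.99] q [-0.49  0.12  1.36  0.    1.66 -1.9 ]
  shift cm [ 9.97 -0.13 -0.  ] turn [ 0.001   0.     -0.0003] q6 range check
```

View pics/w4.png

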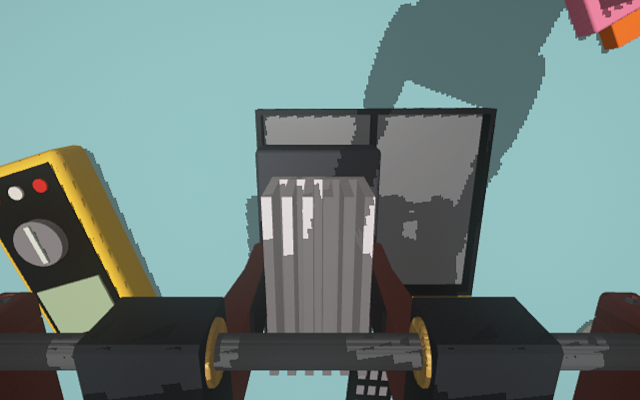

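Module A hangs over the left-in-image (right) bay. The tray's back corners are at (256,110) and (496,110), with the divider at about (374,110). I'll check these against the top-view estimate.

Run:
```python
from h import *
p=np.load('w4.npy');s=dict(tcp_pos=p[:3],tool_rot=p[3:])
P=ray('wrist',[[256,110],[496,110],[374,110]],.018,s)[:,:2];print(P.round(4),np.linalg.norm(P[0]-P[1]))
d=P[1]-P[0];print('tray yaw',np.degrees(np.arctan2(d[1],d[0]))-90)
c=(P[0]+P[1])/2; a=np.radians(-9.2);e=np.array([np.cos(a),np.sin(a)]);n=np.array([-e[1],e[0]])
t=c+.079*e;print('tray',t,'bayL',t+.044*n,'bayR',t-.044*n,'fin tgts',t+.044*n-.009*e,t-.044*n-.009*e)
```

```text
[[ 0.4778 -0.29  ]
 [ 0.506  -0.1137]
 [ 0.4917 -0.2033]] 0.17859130269288323
tray yaw -9.085039265450064
tray [ 0.56988122 -0.21446722] bayL [ 0.57691599 -0.17103323] bayR [ 0.56284645 -0.25790122] fin tgts [ 0.56803177 -0.1695943 ] [ 0.55396222 -0.25646229]
```

step_arm(
  series=[
    {"xyz": [1, 0, 0], "angular": [0, 0, 0]},
    {"xyz": [3, 0, 0], "angular": [0, 0, 0]},
    {"xyz": [5, 0, 0], "angular": [0, 0, 0]},
    {"xyz": [6.5, 0, 0], "angular": [0, 0, 0]},
    {"xyz": [7.7, 0, 0], "angular": [0, 0, 0]},
    {"xyz": [8.5, 0, 0], "angular": [0, 0, 0]},
    {"xyz": [9.1, 0, 0], "angular": [0, 0, 0]},
    {"xyz": [9.5, 0, 0], "angular": [0, 0, 0]},
    {"xyz": [9.7, 0, 0], "angular": [0, 0, 0]},
    {"xyz": [9.7, 0, 0], "angular": [0, 0, 0]},
  ],
)

```text
clock: 6.8
tcp_pos: [0.554, -0.2577, 0.0329]
tool_rot: [0.126, 1.567, -0.126]
force: [-0.9, 0.2, -3.5]
finger_gap: 0.0439
```

step_arm(
  series=[
    {"xyz": [0.05, 0, 0], "angular": [0, 0, 0]},
    {"xyz": [0.1, 0, 0], "angular": [0, 0, 0]},
    {"xyz": [0.15, 0, 0], "angular": [0, 0, 0]},
    {"xyz": [0.2, 0, 0], "angular": [0, 0, 0]},
    {"xyz": [0.2, 0, 0], "angular": [0, 0, 0]},
  ],
)

```text
clock: 7.3
tcp_pos: [0.5539, -0.2576, 0.0306]
tool_rot: [0.126, 1.567, -0.126]
force: [-1.5, -0.5, -3.3]
finger_gap: 0.0441
```

Still carrying its weight, so I'll go down in 0.5 mm steps.

step_arm(
  series=[
    {"xyz": [0.05, 0, 0], "angular": [0, 0, 0]},
    {"xyz": [0.1, 0, 0], "angular": [0, 0, 0]},
    {"xyz": [0.1, 0, 0], "angular": [0, 0, 0]},
  ],
)

```text
clock: 7.6
tcp_pos: [0.5539, -0.2577, 0.0297]
tool_rot: [0.126, 1.567, -0.126]
force: [0.1, -0.2, -3.5]
finger_gap: 0.044
```

step_arm(
  series=[
    {"xyz": [0.03, 0, 0], "angular": [0, 0, 0]},
    {"xyz": [0.06, 0, 0], "angular": [0, 0, 0]},
    {"xyz": [0.06, 0, 0], "angular": [0, 0, 0]},
  ],
)

```text
clock: 7.9
tcp_pos: [0.554, -0.2577, 0.0297]
tool_rot: [0.126, 1.567, -0.126]
force: [-2.3, 0.8, 1.2]
finger_gap: 0.0442
```

Contact: the force changed sign at z=29.7 mm, as expected for the floor. I'll release and rise.

step_arm(
  series=[
    {"xyz": [0, 0, 0], "angular": [0, 0, 0]},
    {"xyz": [0, 0, 0], "angular": [0, 0, 0]},
    {"xyz": [0, 0, 0], "angular": [0, 0, 0]},
    {"xyz": [0, 0, 0], "angular": [0, 0, 0]},
    {"xyz": [-1, 0, 0], "angular": [0, 0, 0]},
    {"xyz": [-3, 0, 0], "angular": [0, 0, 0]},
    {"xyz": [-6, 0, 0], "angular": [0, 0, 0]},
    {"xyz": [-9, 0, 0], "angular": [0, 0, 0]},
    {"xyz": [-11, 0, 0], "angular": [0, 0, 0]},
    {"xyz": [-12, 0, 0], "angular": [0, 0, 0]},
  ],
  claw=6.5,
)

```text
clock: 8.9
tcp_pos: [0.5548, -0.2581, 0.1527]
tool_rot: [0.125, 1.563, -0.128]
force: [-0.2, -0.9, -0.7]
finger_gap: 0.065
```

Run:
```python
from h import *
plan(.4148,.2124,.2,156.2)
im=capture('wrist'); cv2.imwrite('pics/w5.png',im[:,:,::-1])
```

```text
t 8.9 tcp [ 0.5548 -0.2581  0.1527] yaw y 80.79 gap 0.065 F [-0.24 -0.86 -0.72] q [-0.49  0.12  1.33  0.    1.69 -1.9 ]
  shift cm [ -4.89  44.19 -21.33] turn [-1.3162  0.0028  0.0042] q6 range check
```

View pics/w5.png

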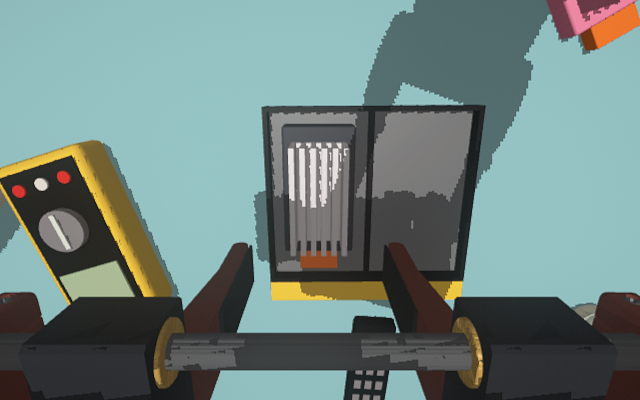

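Module A sits flat inside the right bay with its plug (318,262) towards the yellow bar. Next is module B.

step_arm(
  series=[
    {"xyz": [-1, 4, -2], "angular": [-0.12, 0, 0]},
    {"xyz": [-1.5, 8, -4], "angular": [-0.24, 0, 0]},
    {"xyz": [-2, 12, -6], "angular": [-0.36, 0, 0]},
    {"xyz": [-2.5, 16, -8], "angular": [-0.48, 0, 0]},
    {"xyz": [-3, 20, -10], "angular": [-0.6, 0, 0]},
    {"xyz": [-3.5, 24, -12], "angular": [-0.72, 0, 0]},
    {"xyz": [-4, 28, -14], "angular": [-0.84, 0, 0]},
    {"xyz": [-4.5, 32, -16], "angular": [-0.96, 0, 0]},
    {"xyz": [-5, 36, -18], "angular": [-1.08, 0, 0]},
    {"xyz": [-5, 40, -20], "angular": [-1.2, 0, 0]},
  ],
  claw=8.78,
)

```text
clock: 9.95
tcp_pos: [0.4196, 0.1707, 0.1989]
tool_rot: [-0.813, 1.413, 0.813]
force: [0.7, -0.1, -1.0]
finger_gap: 0.0874
```

Run:
```python
from h import *
plan(.4148,.2124,.2,156.2)
```

```text
t 9.95 tcp [0.4196 0.1707 0.1989] yaw y 149.81 gap 0.0874 F [ 0.7  -0.09 -0.98] q [ 0.31 -0.31  1.65 -0.    1.81 -2.3 ]
  shift cm [-0.11  2.51  3.36] turn [-1.114e-01  1.000e-04  2.000e-04] q6 range check
```

step_arm(
  series=[
    {"xyz": [0, 2, 2.8], "angular": [-0.11, 0, 0]},
    {"xyz": [0, 2, 2.8], "angular": [-0.11, 0, 0]},
    {"xyz": [0, 2, 2.8], "angular": [-0.11, 0, 0]},
    {"xyz": [0, 2, 2.8], "angular": [-0.11, 0, 0]},
  ],
)

```text
clock: 10.35
tcp_pos: [0.4175, 0.2026, 0.1984]
tool_rot: [-0.892, 1.382, 0.892]
force: [1.1, 0.3, 0.4]
finger_gap: 0.0875
```

Run:
```python
from h import *
plan(.4148,.2124,.2,156.2)
s=state();np.save('w6.npy',np.r_[s['tcp_pos'],s['tool_rot']])
im=capture('wrist'); cv2.imwrite('pics/w6.png',im[:,:,::-1])
im=im[:,:,::-1];cv2.imwrite('pics/w6c.png',cv2.resize(im[100:260,255:375],None,fx=3.7,fy=3.7,interpolation=cv2.INTER_NEAREST))
e=np.array([np.cos(np.radians(66.2)),np.sin(np.radians(66.2)),0]);n=np.array([-e[1],e[0],0]);c=np.array([.4148,.2124,.056])
print(proj('wrist',[c+a*.042*e+b*.022*n for a,b in ((1,1),(1,-1),(-1,-1),(-1,1))],s).round(1))
```

```text
t 10.35 tcp [0.4175 0.2026 0.1984] yaw y 155.73 gap 0.0875 F [1.07 0.3  0.41] q [ 0.38 -0.28  1.62 -0.    1.8  -2.34]
  shift cm [-0.16  0.65  0.78] turn [-0.0082 -0.0012 -0.0004] q6 range check
[[348.4 241.8]
 [300.8 242.2]
 [298.7 151.3]
 [350.1 150.9]]
```

View pics/w6.png

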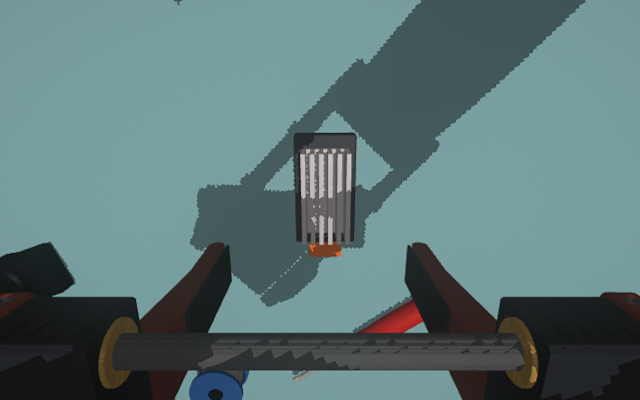

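View pics/w6c.png

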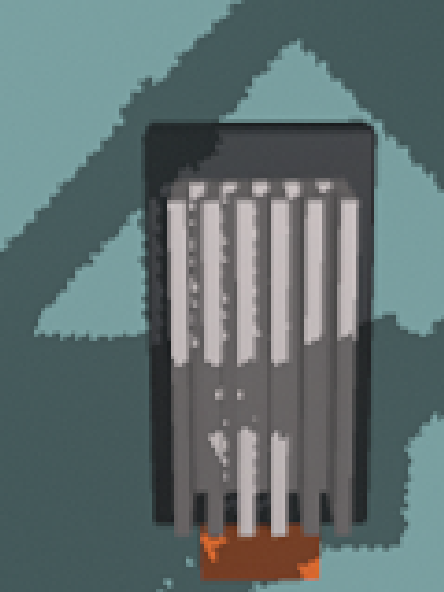

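Run:
```python
from h import *
p=np.load('w6.npy');s=dict(tcp_pos=p[:3],tool_rot=p[3:])
P=ray('wrist',[[300.1,154],[302,244.6],[352,154],[350.4,244.6]],.056,s)[:,:2]
print(np.linalg.norm(P[0]-P[2]),np.linalg.norm(P[1]-P[3]),np.linalg.norm(P[0]-P[1]))
for a,b in((0,1),(2,3)): d=P[b]-P[a];print(np.degrees(np.arctan2(d[1],d[0])))
c=P.mean(0);print(c)
plan(c[0],c[1],.0255,156.2)
```

```text
0.044517404519333864 0.04482654039968681 0.08408728449367397
66.15859054470539
66.36916130972551
[0.41452284 0.21530933]
t 10.4 tcp [0.4177 0.2024 0.1986] yaw y 155.7 gap 0.0875 F [-0.76  0.   -0.41] q [ 0.38 -0.28  1.62 -0.    1.8  -2.34]
  shift cm [17.31  0.81  1.06] turn [-0.0087 -0.0008 -0.0003] q6 range check
```

Sizes match (44.6 × 84.1 mm), so I'll descend.

step_arm(
  series=[
    {"xyz": [3, 0.8, 1.1], "angular": [-0.009, 0, 0]},
    {"xyz": [7, 0.8, 1.1], "angular": [-0.009, 0, 0]},
    {"xyz": [10.5, 0.8, 1.1], "angular": [-0.009, 0, 0]},
    {"xyz": [13, 0.8, 1.1], "angular": [-0.009, 0, 0]},
    {"xyz": [14.8, 0.8, 1.1], "angular": [-0.009, 0, 0]},
    {"xyz": [16, 0.8, 1.1], "angular": [-0.009, 0, 0]},
    {"xyz": [16.8, 0.8, 1.1], "angular": [-0.009, 0, 0]},
    {"xyz": [17.2, 0.8, 1.1], "angular": [-0.009, 0, 0]},
    {"xyz": [17.2, 0.8, 1.1], "angular": [-0.009, 0, 0]},
  ],
)

```text
clock: 11.3
tcp_pos: [0.4149, 0.2166, 0.0272]
tool_rot: [-0.9, 1.376, 0.9]
force: [-0.5, 0.2, 0.2]
finger_gap: 0.0877
```

Run:
```python
from h import *
plan(.4145,.2153,.0257,156.2)
im=capture('wrist'); cv2.imwrite('pics/w7.png',im[:,:,::-1])
```

```text
t 11.3 tcp [0.4149 0.2166 0.0272] yaw y 156.33 gap 0.0877 F [-0.5  0.2  0.2] q [ 0.41 -0.22  1.88 -0.    1.49 -2.32]
  shift cm [ 0.15 -0.01 -0.14] turn [0.0022 0.0002 0.0002] q6 range check
```

View pics/w7.png

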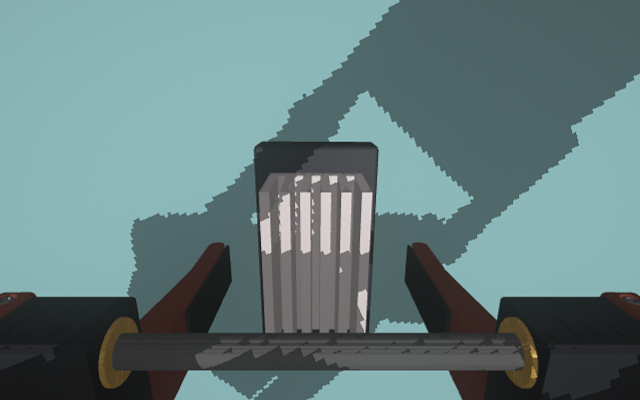

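Fins are centred (259–373) between the fingers. I'll close and lift.

step_arm(
  series=[
    {"xyz": [0.1, 0, -0.1], "angular": [0, 0, 0]},
    {"xyz": [0.1, 0, -0.1], "angular": [0, 0, 0]},
    {"xyz": [0.1, 0, -0.1], "angular": [0, 0, 0]},
    {"xyz": [0.1, 0, -0.1], "angular": [0, 0, 0]},
    {"xyz": [0.1, 0, -0.1], "angular": [0, 0, 0]},
    {"xyz": [0.1, 0, -0.1], "angular": [0, 0, 0]},
    {"xyz": [0.1, 0, -0.1], "angular": [0, 0, 0]},
    {"xyz": [0.1, 0, -0.1], "angular": [0, 0, 0]},
  ],
  claw=3.5,
  squeeze=35,
)

```text
clock: 12.15
tcp_pos: [0.4145, 0.2158, 0.0261]
tool_rot: [-0.9, 1.376, 0.9]
force: [1.3, -1.2, -0.5]
finger_gap: 0.0438
```

step_arm(
  series=[
    {"xyz": [-0.5, 0, 0], "angular": [0, 0, 0]},
    {"xyz": [-2, 0, 0], "angular": [0, 0, 0]},
    {"xyz": [-4, 0, 0], "angular": [0, 0, 0]},
    {"xyz": [-6.5, 0, 0], "angular": [0, 0, 0]},
    {"xyz": [-9, 0, 0], "angular": [0, 0, 0]},
    {"xyz": [-11, 0, 0], "angular": [0, 0, 0]},
    {"xyz": [-12, 0, 0], "angular": [0, 0, 0]},
    {"xyz": [-12, 0, 0], "angular": [0, 0, 0]},
  ],
)

```text
clock: 12.95
tcp_pos: [0.4148, 0.2162, 0.1479]
tool_rot: [-0.9, 1.374, 0.9]
force: [-0.4, -0.6, -5.0]
finger_gap: 0.0437
```

Run:
```python
from h import *
plan(.568,-.1705,.15,80.8)
```

```text
t 12.95 tcp [0.4148 0.2162 0.1479] yaw y 156.36 gap 0.0437 F [-0.43 -0.57 -5.02] q [ 0.41 -0.27  1.71  0.    1.71 -2.32]
  shift cm [ -0.22 -29.54 -29.28] turn [1.3189e+00 3.0000e-03 2.0000e-04] q6 range check
```

step_arm(
  series=[
    {"xyz": [0, -0.8, -0.8], "angular": [0.04, 0, 0]},
    {"xyz": [0, -2.5, -2.5], "angular": [0.12, 0, 0]},
    {"xyz": [0, -5, -5], "angular": [0.24, 0, 0]},
    {"xyz": [0, -7.8, -7.8], "angular": [0.36, 0, 0]},
    {"xyz": [0, -10.6, -10.5], "angular": [0.48, 0, 0]},
    {"xyz": [0, -13.4, -13.3], "angular": [0.6, 0, 0]},
    {"xyz": [0, -16.2, -16], "angular": [0.72, 0, 0]},
    {"xyz": [0, -19, -18.8], "angular": [0.84, 0, 0]},
    {"xyz": [0, -21.8, -21.6], "angular": [0.96, 0, 0]},
    {"xyz": [0, -24, -23.8], "angular": [1.06, 0, 0]},
  ],
)

```text
clock: 13.95
tcp_pos: [0.538, -0.1013, 0.1437]
tool_rot: [-0.071, 1.573, 0.071]
force: [0.1, 0.7, -4.3]
finger_gap: 0.0438
```

Run:
```python
from h import *
plan(.568,-.1705,.15,80.8)
```

```text
t 13.95 tcp [ 0.538  -0.1013  0.1437] yaw y 95.16 gap 0.0438 F [ 0.07  0.68 -4.28] q [-0.25 -0.05  1.51 -0.    1.68 -1.91]
  shift cm [-0.64 -7.16  2.36] turn [ 0.2507 -0.0035  0.    ] q6 range check
```

step_arm(
  series=[
    {"xyz": [0, -1.5, 0.5], "angular": [0.06, 0, 0]},
    {"xyz": [-0.2, -3, 1], "angular": [0.12, 0, 0]},
    {"xyz": [-0.4, -4.5, 1.5], "angular": [0.18, 0, 0]},
    {"xyz": [-0.4, -5.7, 2], "angular": [0.23, 0, 0]},
    {"xyz": [-0.4, -6.4, 2.2], "angular": [0.25, 0, 0]},
    {"xyz": [-0.4, -6.4, 2.2], "angular": [0.25, 0, 0]},
    {"xyz": [-0.4, -6.4, 2.2], "angular": [0.25, 0, 0]},
    {"xyz": [-0.4, -6.4, 2.2], "angular": [0.25, 0, 0]},
  ],
)

```text
clock: 14.75
tcp_pos: [0.5665, -0.1594, 0.1497]
tool_rot: [0.119, 1.568, -0.118]
force: [0.0, -0.3, -4.0]
finger_gap: 0.0439
```

Run:
```python
from h import *
plan(.568,-.1705,.0305,80.8)
im=capture('wrist'); cv2.imwrite('pics/w8.png',im[:,:,::-1])
```

```text
t 14.75 tcp [ 0.5665 -0.1594  0.1497] yaw y 81.35 gap 0.0439 F [ 0.01 -0.27 -4.03] q [-0.33  0.06  1.39  0.    1.69 -1.75]
  shift cm [11.92 -1.08  0.32] turn [ 0.0097 -0.0008 -0.0003] q6 range check
```

View pics/w8.png

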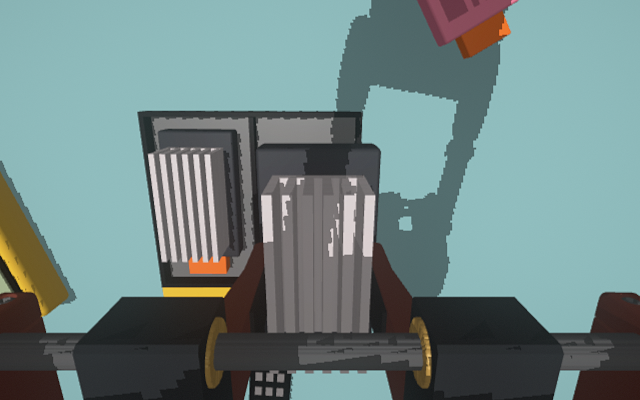

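B hangs over the left bay and needs a 1.1 cm shift. I'll make that, then descend.

step_arm(
  series=[
    {"xyz": [0, -0.5, 0.1], "angular": [0.005, 0, 0]},
    {"xyz": [0.5, -1.1, 0.3], "angular": [0.01, 0, 0]},
    {"xyz": [2, -1.1, 0.3], "angular": [0.01, 0, 0]},
    {"xyz": [4, -1.1, 0.3], "angular": [0.01, 0, 0]},
    {"xyz": [6, -1.1, 0.3], "angular": [0.01, 0, 0]},
    {"xyz": [7.5, -1.1, 0.3], "angular": [0.01, 0, 0]},
    {"xyz": [8.2, -1.1, 0.3], "angular": [0.01, 0, 0]},
    {"xyz": [8.5, -1.1, 0.3], "angular": [0.01, 0, 0]},
    {"xyz": [8.5, -1.1, 0.3], "angular": [0.01, 0, 0]},
  ],
)

```text
clock: 15.7
tcp_pos: [0.5682, -0.1712, 0.0651]
tool_rot: [0.127, 1.567, -0.127]
force: [0.4, -0.3, -5.2]
finger_gap: 0.0438
```

Run:
```python
from h import *
plan(.568,-.1705,.0305,80.8)
im=capture('wrist'); cv2.imwrite('pics/w9.png',im[:,:,::-1])
```

```text
t 15.7 tcp [ 0.5682 -0.1712  0.0651] yaw y 80.73 gap 0.0438 F [ 0.38 -0.26 -5.17] q [-0.35  0.1   1.5   0.    1.54 -1.76]
  shift cm [ 3.46  0.07 -0.03] turn [-0.0012  0.0001  0.    ] q6 range check
```

View pics/w9.png

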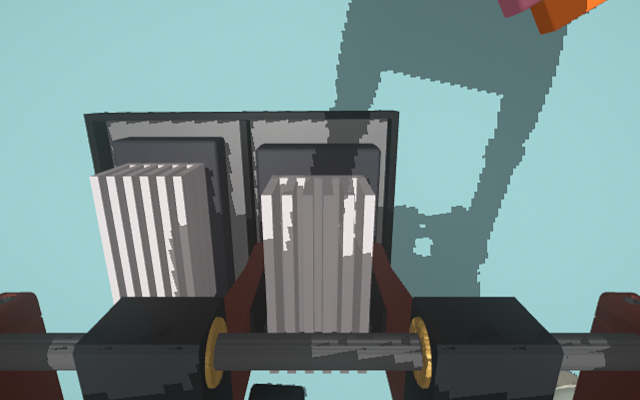

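B (257–379) lines up inside the left bay, with the divider at about 250 and the outer wall at about 385–395. Its underside is still about 35 mm above the floor.

step_arm(
  series=[
    {"xyz": [0.6, 0, 0], "angular": [0, 0, 0]},
    {"xyz": [1.3, 0, 0], "angular": [0, 0, 0]},
    {"xyz": [2, 0, 0], "angular": [0, 0, 0]},
    {"xyz": [2.6, 0, 0], "angular": [0, 0, 0]},
    {"xyz": [3, 0, 0], "angular": [0, 0, 0]},
    {"xyz": [3.2, 0, 0], "angular": [0, 0, 0]},
    {"xyz": [3.3, 0, 0], "angular": [0, 0, 0]},
    {"xyz": [3.3, 0, 0], "angular": [0, 0, 0]},
  ],
)

```text
clock: 16.55
tcp_pos: [0.5682, -0.1713, 0.0321]
tool_rot: [0.127, 1.567, -0.127]
force: [-0.3, -0.0, -4.5]
finger_gap: 0.0436
```

step_arm(
  series=[
    {"xyz": [0.05, 0, 0], "angular": [0, 0, 0]},
    {"xyz": [0.1, 0, 0], "angular": [0, 0, 0]},
    {"xyz": [0.1, 0, 0], "angular": [0, 0, 0]},
  ],
)

```text
clock: 16.85
tcp_pos: [0.5682, -0.1713, 0.0312]
tool_rot: [0.127, 1.567, -0.127]
force: [-0.2, -0.2, -5.9]
finger_gap: 0.0437
```

step_arm(
  series=[
    {"xyz": [0.05, 0, 0], "angular": [0, 0, 0]},
    {"xyz": [0.1, 0, 0], "angular": [0, 0, 0]},
    {"xyz": [0.1, 0, 0], "angular": [0, 0, 0]},
  ],
)

```text
clock: 17.15
tcp_pos: [0.5683, -0.1713, 0.0302]
tool_rot: [0.127, 1.567, -0.127]
force: [-0.3, 0.5, -4.5]
finger_gap: 0.044
```

step_arm(
  series=[
    {"xyz": [0.03, 0, 0], "angular": [0, 0, 0]},
    {"xyz": [0.06, 0, 0], "angular": [0, 0, 0]},
    {"xyz": [0.06, 0, 0], "angular": [0, 0, 0]},
  ],
)

```text
clock: 17.45
tcp_pos: [0.5683, -0.1713, 0.0302]
tool_rot: [0.127, 1.567, -0.127]
force: [-1.9, 0.9, 0.4]
finger_gap: 0.0438
```

Contact, so I'll release and rise.

step_arm(
  series=[
    {"xyz": [0, 0, 0], "angular": [0, 0, 0]},
    {"xyz": [0, 0, 0], "angular": [0, 0, 0]},
    {"xyz": [0, 0, 0], "angular": [0, 0, 0]},
    {"xyz": [0, 0, 0], "angular": [0, 0, 0]},
    {"xyz": [-1, 0, 0], "angular": [0, 0, 0]},
    {"xyz": [-3, 0, 0], "angular": [0, 0, 0]},
    {"xyz": [-6, 0, 0], "angular": [0, 0, 0]},
    {"xyz": [-9, 0, 0], "angular": [0, 0, 0]},
    {"xyz": [-12, 0, 0], "angular": [0, 0, 0]},
    {"xyz": [-14, 0, 0], "angular": [0, 0, 0]},
  ],
  claw=6.2,
)

```text
clock: 18.45
tcp_pos: [0.5688, -0.1714, 0.1732]
tool_rot: [0.126, 1.563, -0.128]
force: [0.6, -0.5, -0.4]
finger_gap: 0.0622
```

step_arm(
  series=[
    {"xyz": [-1, 2, 0], "angular": [0, 0, 0]},
    {"xyz": [-2, 6, 0], "angular": [0, 0, 0]},
    {"xyz": [-2, 10, 0], "angular": [0, 0, 0]},
    {"xyz": [-2, 14, 0], "angular": [0, 0, 0]},
    {"xyz": [-2, 18, 0], "angular": [0, 0, 0]},
    {"xyz": [-2, 21, 0], "angular": [0, 0, 0]},
    {"xyz": [-2, 23, 0], "angular": [0, 0, 0]},
    {"xyz": [-2, 24, 0], "angular": [0, 0, 0]},
    {"xyz": [-2, 24, 0], "angular": [0, 0, 0]},
    {"xyz": [-2, 24, 0], "angular": [0, 0, 0]},
  ],
)

```text
clock: 19.45
tcp_pos: [0.6068, 0.0649, 0.1898]
tool_rot: [0.127, 1.567, -0.128]
force: [-0.1, -0.6, -0.9]
finger_gap: 0.0621
```

Run:
```python
from h import *
print(state()['tcp_pos'],state()['clock'])
im=capture('top')[:,:,::-1]; cv2.imwrite('pics/top9.png',im)
cv2.imwrite('pics/top9c.png',cv2.resize(im[145:245,335:440],None,fx=5,fy=5,interpolation=cv2.INTER_CUBIC))
im=capture('scene')[:,:,::-1]; cv2.imwrite('pics/scene9c.png',cv2.resize(im[130:230,240:370],None,fx=5,fy=5,interpolation=cv2.INTER_CUBIC))
```

```text
[0.60684951 0.06486126 0.1897672 ] 19.45
```

View pics/top9.png

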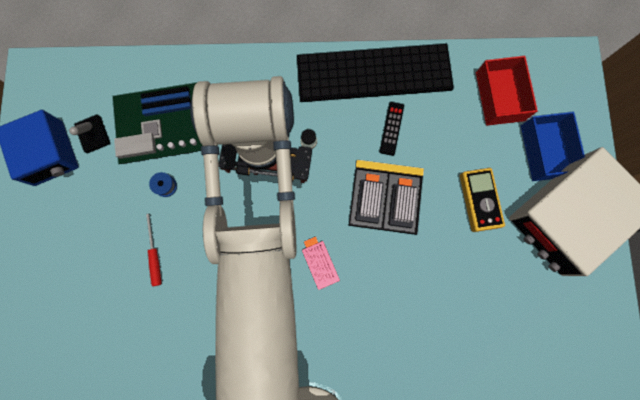

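View pics/top9c.png

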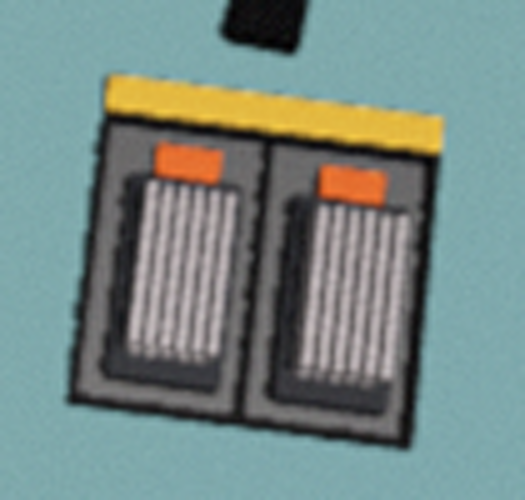

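View pics/scene9c.png

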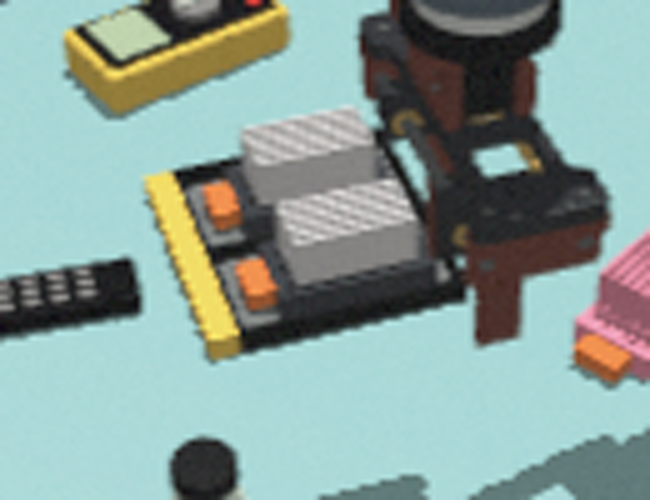

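Both modules lie flat in their bays with the plugs at the yellow end, and the gripper is clear. The other items sit at their original pixels; the mouse is hidden under the arm, but the gripper never went near it. I'm handing in.

Run:
```python
from rig import *
print(close_job())
```

```text
the job is handed in; nothing more can be done
None
```

Both power modules are in the tray, one per bay, lying flat with heat sinks up and orange plugs towards the yellow end. I handed the job in at about 19.5 s of the 64 s. The module at the upper position in the top view went into the right bay and the lower one into the left. Each was lowered until the floor took its weight (wrist force from about -4 N to about +1 N) before I opened the fingers.

- **Placement:** The last top and scene views show both modules clear of the bay walls, with the gripper well away.
- **Measurements:** Top-camera and wrist-camera positions differed by up to about 3 mm, so I used mainly the wrist values, whose measured sizes matched those given. The tray position agreed to about 2 mm between the two cameras.
- **Other items:** The pink look-alike and the other objects I could see had not moved from their first positions. The mouse was hidden behind the arm in the last top view, so I did not recheck it; the tool stayed clear of it throughout.

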